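Make up a sofa hardware kit from the tilt bin and loose cartons

ROBOT

A 6-joint arm with a two-finger parallel gripper is mounted at the origin on the work surface. World frame = base frame: x ahead of the robot, y to its left, z up, the work surface at z = 0. Lengths are in m, angles in rad, forces in N, time in s.
With the tool pointing down it reaches from about 0.375 to 0.9 m from the base axis. Payload 3.1 kg.
Tool frame: the origin (TCP) lies at the centre of the arm's flange, where the gripper is bolted on; the fingertips stand 173 mm ahead of it and the grasp point (between the pads) lies 155 mm ahead of it; z points along the fingers, y is the line along which they close (so a half turn about z gives the same grasp; the last joint's range is limited). The gripper opens to 85 mm and grips with 20 to 120 N. Pads are 22 mm wide; open, the fingers measure 114 mm over their backs; the gripper's body (76 mm by 85 mm) begins 54 mm behind the grasp point. The pads swing forward as they close: fully open they stand 13 mm farther back than shut.
Start: joints at [0.933, 0.527, 1.433, -0, 1.181, -0.178], TCP at [0.277, 0.56, 0.405] pointing down, gripper open.
Joint ranges: [-3.08, 3.08], [-0.75, 2.2], [0.22, 2.44], [-1.43, 4.57], [0, 2.65], [-2.85, 2.85]. Speed limits (rad/s): [2.79, 2.79, 3.14, 3.14, 3.14, 3.14].

INTERFACE

Orientations are given as a unit quaternion [x, y, z, w].
In Python, from station import * gives the robot as it stands.
- The arm moves only by the shell command python3 -m jog 'ROWS' [OPENING] [FORCE]. ROWS is a JSON object of lists of equal length, an entry for each row: "linear": the shift along the world's x, y, z in mm, a list of three; "turn": the turn about the world's z in units of 5 degrees (1.0 is 5 degrees). A call has 1 to 12 rows; each row shifts and turns the commanded pose from where the row before left it; what a row does not reach is not made up. A row lasts 1/8 s, in which the tool goes at most 62.5 mm and 10.7 degrees, less where a joint would pass 70% of its speed; a pose out of reach is approached as far as the arm can. A call is refused whole if a number of a shift passes 62.5 or a number of a turn 1, either way. A call with a gripper value outside its range is refused whole. OPENING is the opening, from 0 (shut) to 1 (fully open), set as the call begins (- or left out, the last holds). The fingers move at their own pace and stop on an object; FORCE is the grip in N (left out, the last holds). Time passes only in rows, so rows that do not move let the fingers close. It gives the time, the measured TCP pose, the force, the opening and the grip force at its end, in the units of the state.
- sense(): the state, without advancing time (a new reading comes with each control period).
- snapshot(name): name is "scene" or "top" or "wrist"; returns the picture (480x640x3 uint8, red, green, blue); there is no depth.
- get_calibration(name): a dict with "fx", "fy", "cx", "cy" (pixels), "dist_coeffs" ([k1, k2, p1, p2, k3] as OpenCV has them; the pictures are not rectified), "world_to_cam" (4x4, takes a point from world to camera coordinates). Camera axes: x right, y down, z forward; pixel columns grow to the right and rows downward; lengths in m; the calibration is good to about 2 mm. A picture is of the moment at which its call begins: read the wrist's pose just before it. get_calibration takes no time and is no camera call; for the wrist camera it gives the pose at the moment of the call.
- sign_off(): hands the job in; it is judged then, once.
The state is a dict: "t": time; "q": joint angles; "qd": joint speeds; "tau": joint torques, N m; "tcp_pos": TCP position; "tool_rot": TCP orientation; "force": force on the tool from outside, world axes, zero at the start; "ft_torque": the same for the moment, N m; "finger_gap": opening from 0.0 (shut) to 1.0 (fully open); "gripper_force": force on a finger pad.
Only numpy, scipy, OpenCV 4.12 (cv2) and the standard library are available. Lean on these libraries where they do the work, as an engineer would, in place of code of your own. Each camera call takes 0.05 s, during which the arm holds its last target. There are 200 camera calls.

TASK

Make up the hardware kit for the next sofa: stack every loose carton squarely on the carton already in the kit tray, one column with the edges flush all round, and tilt the clear-fronted bin fully forward, take out every wooden foot lying in its back and lay them on the tray's floor beside the column. When all the feet are in the tray, tilt the bin back until it is fully shut, and leave the shears, hammer and thread cone where they are.

Things in the scene. Friction and masses are not known exactly. Their poses are not given: they have to be found in the camera images.
- cabinet: grey carcass of the tilt bin, fixed on the bench, 276 mm wide (y), 190 mm deep (x), 200 mm high, 8 mm side walls, open front. Origin on the bench, mid width, 40 mm in front of the front face; own x points from front to back. Its 10 mm top board (top at 200 mm) begins 75 mm behind the front face, leaving a gap behind the bin's lip
- bin (a joint): the bin, hinged along its lower front edge: 0 = shut, grows as the top of its front tips out to the cabinet's own -x, 0.75 rad = stop, fully forward. Friction hinge: stays where it is left; about 8 N at the lip moves it. Bin frame: origin at bin_pivot, when shut its axes are the cabinet's, it turns with the bin. Clear front wall: x 0 to 6 mm, z 0 to 166 mm
- bin_back (a point): middle of the floor of the bin's back bay (bin frame x 112, y 0, z 6 mm), moving with the bin. The bay is 240 mm wide inside (y), from a low divider (x 48 to 52, top z 20) to the low back wall (inner face x 173, top z 66); side walls 66 mm high, rising to 126 mm at the front wall from x 72. Feet may slide down to the divider as the bin tips. Black discs in the front bay stay
- bin_pivot (a point): the hinge axis of the bin, at mid width: 40 mm ahead of the cabinet origin in own x and 15 mm above the bench; the axis lies along the cabinet's y
- bin_lip (a point): top of the bin's finger lip at mid width, moving with the bin (bin frame x -3, y 0, z 175 mm); the lip is 18 mm wide front to back and 256 mm long
- tray: grey plastic kit tray fixed to the bench, 160 mm (own x) by 300 mm (own y), walls 5 mm thick and 25 mm high, floor top 5 mm above the bench. Origin under its centre. The carton column stands near its own -y end, the rest is empty
- carton_base: closed square-section cardboard carton 110 x 52 x 52 mm, 0.45 kg, lying in the tray about 93 mm from its centre towards own -y, the foot of the column. Origin at its centre, own x along its length (roughly along the tray's x)
- carton1: loose closed cardboard carton 110 x 52 x 52 mm, about 0.3 kg, lying on the otherwise empty strip of bench straight ahead of the robot, between tray and cabinet, same shape as the one in the tray; may be absent. Origin at its centre, own x along its length; its four long sides are alike, so any of them may be up
- carton2: loose closed cardboard carton 110 x 52 x 52 mm, about 0.3 kg, lying on the otherwise empty strip of bench straight ahead of the robot, between tray and cabinet, same shape as the one in the tray; may be absent. Origin at its centre, own x along its length; its four long sides are alike, so any of them may be up
- carton3: loose closed cardboard carton 110 x 52 x 52 mm, about 0.3 kg, lying on the otherwise empty strip of bench straight ahead of the robot, between tray and cabinet, same shape as the one in the tray; may be absent. Origin at its centre, own x along its length; its four long sides are alike, so any of them may be up
- foot1: square wooden sofa foot, block 80 x 36 x 36 mm with a steel stud (10 mm thick, 16 mm long) from one end, about 0.1 kg, lying in the back bay of the bin, length front to back; may be absent. Origin at the centre of the block, own x along its length towards the stud
- foot2: square wooden sofa foot, block 80 x 36 x 36 mm with a steel stud (10 mm thick, 16 mm long) from one end, about 0.1 kg, lying in the back bay of the bin, length front to back; may be absent. Origin at the centre of the block, own x along its length towards the stud
- shears: upholsterer's shears lying on the bench, 220 mm long, 11 mm high, origin on the underside at the pivot screw; not to be disturbed
- hammer: hammer lying on the bench, not to be disturbed; origin under it
- thread_cone: white cone of thread, 70 mm wide, 140 mm high, standing at the left, not to be disturbed; origin under its centre
Things that resemble listed ones, but are neither listed nor needed, are in the scene too. What is shaped like the carton_base but blue or purple is not meant.

How it is judged:
On the way, in this order (a step that is already met when the one before it is completed fails the run):
1. the bin is tilted well forward (value of joint bin above 0.55 rad), for 0.2 s.
2. every foot lies on the tray's floor (x of foot1 in the frame of tray between -0.08 and 0.08 m and y of foot1 in the frame of tray between -0.15 and 0.15 m and z of foot1 in the frame of tray between 0 and 0.035 m and linear speed of each of foot1, foot2 below 0.02 m/s and x of foot2 in the frame of tray between -0.08 and 0.08 m and y of foot2 in the frame of tray between -0.15 and 0.15 m and z of foot2 in the frame of tray between 0 and 0.035 m), for 0.2 s.
At the end, for the whole second after the job is handed in: all present cartons stand at rest in one column on the tray's carton, within 12 mm and 8 degrees of it; that one is still in the tray; all present feet lie at rest on the tray floor; the bin is shut within 0.06 rad (all of step 2 and horizontal distance between each of carton1, carton2, carton3 and carton_base below 0.012 m and angle between the x axis of each of carton1, carton2, carton3 and the x axis of carton_base, either way round below 0.14 rad and height (world z) of each of carton1, carton2, carton3 above 0.07 m and linear speed of each of carton1, carton2, carton3 below 0.02 m/s and x of carton_base in the frame of tray between -0.08 and 0.08 m and y of carton_base in the frame of tray between -0.15 and 0.15 m and z of carton_base in the frame of tray between 0.02 and 0.04 m and value of joint bin below 0.06 rad); the robot touches nothing.
It fails at once if the shears is pushed more than 30 mm from its place (distance of shears from where it was at the start of the episode above 0.03 m).
It fails at once if the hammer is pushed more than 30 mm from its place (distance of hammer from where it was at the start of the episode above 0.03 m).
It fails at once if the thread cone is pushed more than 30 mm from its place (distance of thread_cone from where it was at the start of the episode above 0.03 m).
Of carton1, carton2, carton3 only 2 to 3 are there at a start; the rules pass over those that are not, and their reading is None.
Of foot1, foot2 only 1 to 2 are there at a start; the rules pass over those that are not, and their reading is None.
At some moment in a run one of carton1, carton2, carton3 may be knocked a few centimetres aside while the robot is not near it.
Once in a run the grip may slacken for a moment while it holds something.
It also fails if it takes over 210 s, if anything falls off the work surface, if the arm or the gripper's body presses on something with over 40 N, if the wrist force passes 120 N, or if a joint passes its speed limit or range.

## Working session

There is one attempt and no reset: what is moved stays moved. The work goes in short steps, Python scripts to look and compute and a shell command to move; the robot and the scene stay as the last step left them, time stands still between calls to the robot, and variables do not carry over. Pictures are saved under pics/ and viewed, at most 14 in all, crops included, and the job is handed in when it is done.

```bash
ls; mkdir -p pics; cat > h.py <<'E'
from station import *
import numpy as np, cv2, json
from scipy.spatial.transform import Rotation as R
def save(cam,name):
    im=snapshot(cam); cv2.imwrite(f'pics/{name}.png',im[:,:,::-1]); return im
def px2w(cam,pts,z,cal=None):
    c=cal or get_calibration(cam); K=np.array([[c['fx'],0,c['cx']],[0,c['fy'],c['cy']],[0,0,1]])
    T=np.array(c['world_to_cam']); u=cv2.undistortPoints(np.array(pts,float).reshape(-1,1,2),K,np.array(c['dist_coeffs'])).reshape(-1,2)
    o=-T[:3,:3].T@T[:3,3]; d=np.c_[u,np.ones(len(u))]@T[:3,:3]
    z=np.broadcast_to(z,len(u)); return o+d*((z-o[2])/d[:,2])[:,None]
def w2px(cam,P,cal=None):
    c=cal or get_calibration(cam); K=np.array([[c['fx'],0,c['cx']],[0,c['fy'],c['cy']],[0,0,1]]);T=np.array(c['world_to_cam'])
    return cv2.projectPoints(np.array(P,float).reshape(-1,3),cv2.Rodrigues(T[:3,:3])[0],T[:3,3],K,np.array(c['dist_coeffs']))[0].reshape(-1,2)
def st():
    s=sense(); print('t',round(s['t'],2),'tcp',np.round(s['tcp_pos'],4),'rot',np.round(R.from_quat(s['tool_rot']).as_matrix().T.ravel(),3),'F',np.round(s['force'],1),'gap',round(s['finger_gap'],3),'gf',round(s['gripper_force'],1))
E
python3 - <<'E'
from h import *
np.set_printoptions(suppress=True,precision=4)
save('top','top0');save('scene','scene0');st()
for c in('top','scene','wrist'):
    k=get_calibration(c);T=np.array(k['world_to_cam']);print(c,k['fx'],-T[:3,:3].T@T[:3,3],T[:3,:3].ravel())
E
```

```text
pics
t 0.1 tcp [0.2766 0.5601 0.4038] rot [-0.897  0.443  0.     0.443  0.897 -0.002 -0.001 -0.002 -1.   ] F [-0.   0.6 -0.1] gap 1.005 gf 0.0
top 538.6527262312304 [0.3079 0.0778 1.3965] [ 0.014  -0.9999  0.0083 -0.9868 -0.0152 -0.1614  0.1615 -0.0059 -0.9868]
scene 462.6696274445399 [1.138  0.4696 1.0768] [-0.5419  0.8403 -0.0144  0.6667  0.4194 -0.6162 -0.5118 -0.3435 -0.7875]
wrist 366.2087530352524 [0.211  0.5929 0.3728] [ 0.4438  0.8961 -0.0024  0.8601 -0.4252  0.2817  0.2515 -0.1271 -0.9595]
```

View pics/top0.png

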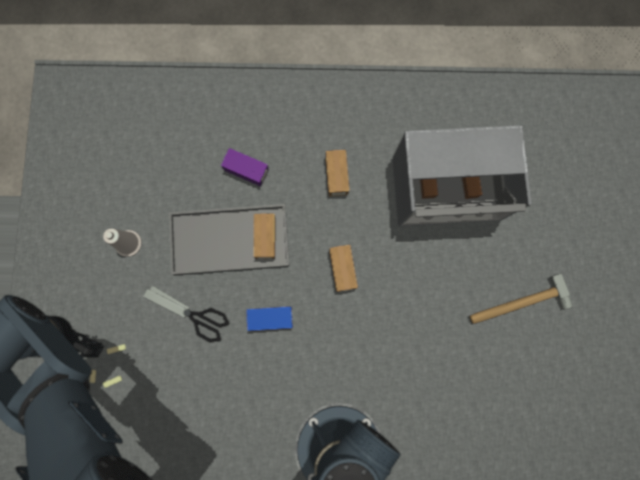

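View pics/scene0.png

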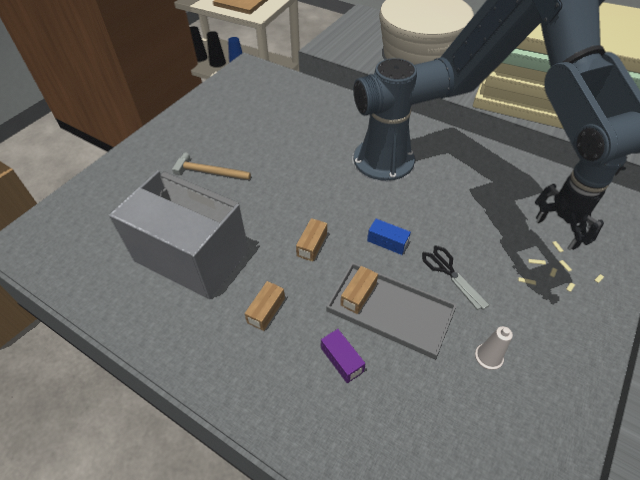

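The top view shows two orange loose cartons at (337,173) and (343,268), with the base carton in the tray at (264,236). The blue box (270,319) and purple box (245,167) are excluded by colour. The bin opens toward the robot, and two feet are visible at (429,187) and (472,186). I'll enlarge both areas to confirm.

```bash
python3 - <<'E'
import cv2,numpy as np
im=cv2.imread('pics/top0.png')
a=cv2.resize(im[140:300,165:365],None,fx=4,fy=4,interpolation=cv2.INTER_CUBIC)[:600]
b=cv2.resize(im[110:240,385:545],None,fx=4.6,fy=4.6,interpolation=cv2.INTER_CUBIC)
cv2.imwrite('pics/ca.png',a);cv2.imwrite('pics/cb.png',b)
hsv=cv2.cvtColor(im,cv2.COLOR_BGR2HSV)
m=cv2.inRange(hsv,(8,90,90),(20,255,255))
for c in cv2.findContours(m,0,2)[0]:
    if cv2.contourArea(c)>300: print(cv2.minAreaRect(c))
E
```

```text
((513.8500366210938, 305.04998779296875), (8.854374885559082, 90.12490844726562), 71.56504821777344)
((342.6745300292969, 267.8221740722656), (44.02561569213867, 21.31766700744629), 79.99201965332031)
((264.0, 235.5), (43.0, 20.0), 90.0)
((336.4918518066406, 170.90985107421875), (41.91805648803711, 20.551616668701172), 84.80557250976562)
```

View pics/ca.png

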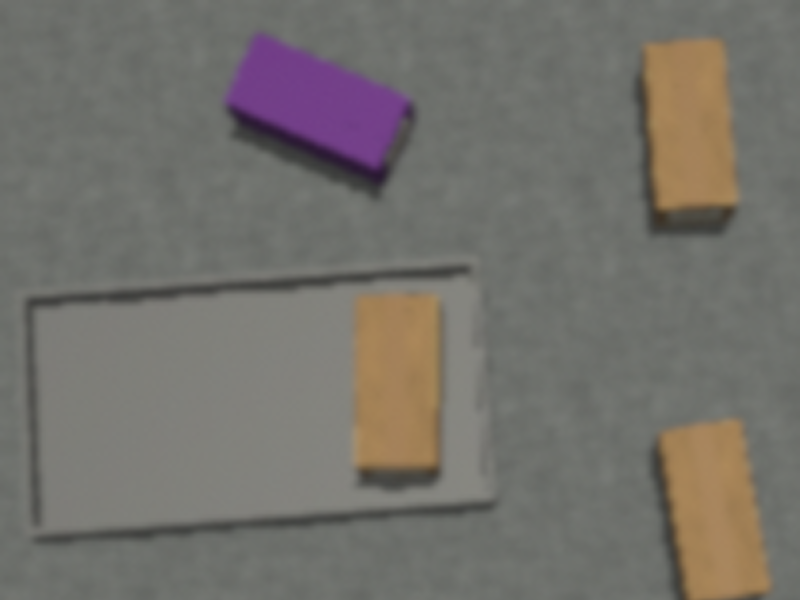

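View pics/cb.png

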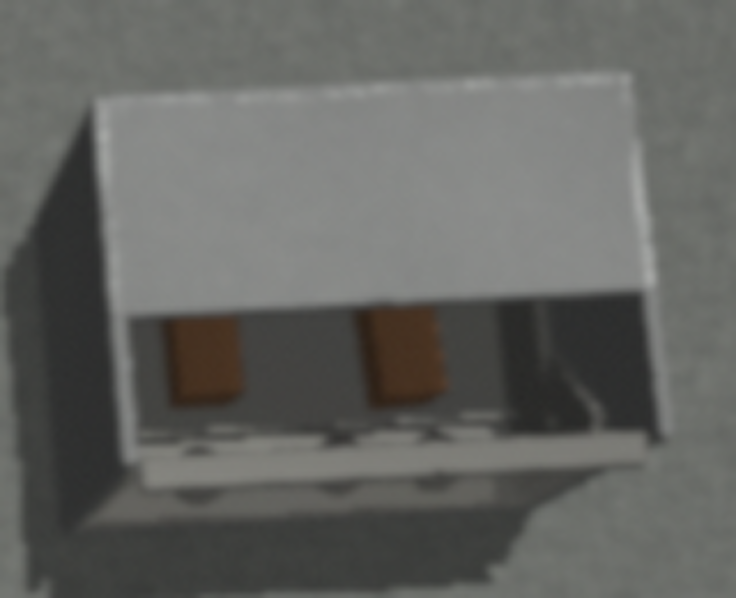

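Crop 1 shows the two orange cartons, (690,125) and (713,508), and the base carton at (397,382) in the tray. The purple one is clearly different. Crop 2 shows two feet at (205,360) and (403,355), with the lip running from (145,472) to (645,448).

```bash
python3 - <<'E'
from h import *
np.set_printoptions(suppress=True,precision=4)
def A(p): return np.array(p)/4+[165,140]
def B(p): return np.array(p)/4.6+[385,110]
def box(n,P,z):
    w=px2w('top',P,z); c=w.mean(0); ax=(w[0]+w[1]-w[2]-w[3])/2; 
    print(n,c,'len',np.linalg.norm(ax),'wid',np.linalg.norm(w[0]+w[3]-w[1]-w[2])/2,'yaw',np.degrees(np.arctan2(ax[1],ax[0])))
box('base',A([(356,295),(439,295),(438,469),(355,468)]),.057)
box('far',A([(643,44),(723,40),(737,205),(656,209)]),.052)
box('near',cv2.boxPoints(((342.67,267.8),(44.0,21.3),80.))[[1,2,3,0]],.052)
box('near',A([(660,430),(741,420),(768,592),(688,602)]),.052)
box('tray',A([(25,297),(473,262),(495,503),(35,540)]),.025)
w=px2w('top',B([(97,100),(630,75),(650,292),(127,315),(132,462),(664,440)]),.2);print(w)
print('lip',px2w('top',B([(145,472),(645,448),(147,489),(645,465)]),.19))
print('feet top',px2w('top',B([(238,401),(165,403),(445,395),(375,403)]),.057+.0))
E
```

```text
base [0.5206 0.1948 0.057 ] len 0.1105517816818967 wid 0.05219473194405329 yaw 1.3299799197006328
far [0.6922 0.0115 0.052 ] len 0.11018687755729153 wid 0.05202679059251632 yaw 4.929771720106273
near [ 0.4424 -0.0033  0.052 ] len 0.053464185135028784 wid 0.1103410008676944 yaw -79.14388713692269
near [ 0.4425 -0.0056  0.052 ] len 0.10922007462961422 wid 0.05088413275051167 yaw 9.372937849343218
tray [0.5125 0.287  0.025 ] len 0.1580091539877709 wid 0.29203478826482576 yaw 5.987621114721175
[[ 0.747  -0.1404  0.2   ]
 [ 0.7651 -0.412   0.2   ]
 [ 0.6513 -0.4164  0.2   ]
 [ 0.6351 -0.1538  0.2   ]
 [ 0.5603 -0.1551  0.2   ]
 [ 0.5756 -0.4196  0.2   ]]
lip [[ 0.5574 -0.1634  0.19  ]
 [ 0.5736 -0.414   0.19  ]
 [ 0.5488 -0.1643  0.19  ]
 [ 0.5649 -0.4136  0.19  ]]
feet top [[ 0.6259 -0.2425  0.057 ]
 [ 0.6241 -0.2018  0.057 ]
 [ 0.6312 -0.3579  0.057 ]
 [ 0.626  -0.3187  0.057 ]]
```

```bash
python3 -m jog '{"linear":[[34.5,-45.7,-6],[34.5,-45.7,-6],[34.5,-45.7,-6],[34.5,-45.7,-6],[34.5,-45.7,-6],[34.5,-45.7,-6],[34.5,-45.7,-6],[34.5,-45.7,-6],[34.5,-45.7,-6],[34.5,-45.7,-6],[34.5,-45.7,-6],[34.5,-45.7,-6]],"turn":[0.52,0.52,0.52,0.52,0.52,0.52,0.52,0.52,0.52,0.52,0.52,0.52]}' 1 60; python3 - <<'E'
from h import *
st();c=get_calibration('wrist');save('wrist','w1');print(w2px('wrist',[[.6922,.0115,.052],[.4425,-.005,.052]],c)); st()
E
```

```text
t: 1.6
tcp_pos: [0.6915, 0.0103, 0.3319]
tool_rot: [-0.043, 0.999, 0.0, -0.001]
force: [0.8, 0.6, -0.1]
finger_gap: 1.002
gripper_force: 0.0
t 1.6 tcp [0.6915 0.0103 0.3319] rot [-0.996 -0.087  0.001 -0.087  0.996  0.    -0.001  0.    -1.   ] F [ 0.8  0.6 -0.1] gap 1.002 gf 0.0
[[ 315.99923908  240.47466881]
 [ 324.71758978 -177.55501465]]
t 1.65 tcp [0.6955 0.0036 0.3313] rot [-0.997 -0.083 -0.005 -0.083  0.997 -0.006  0.006 -0.005 -1.   ] F [ 4.8 -2.8  1.3] gap 1.001 gf 0.0
```

View pics/w1.png

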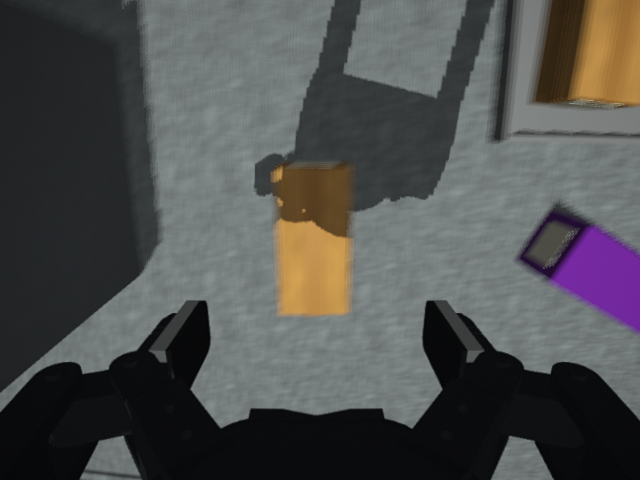

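Carton far is seen centred at (314,240), matching the prediction. I'll descend and grip.

```bash
python3 -m jog '{"linear":[[1.5,0,-30],[0,0,-30],[0,0,-30],[0,0,-30],[0,0,-25],[0,0,0],[0,0,0],[0,0,0]],"turn":[0,0,0,0,0,0,0,0]}' 1 60; python3 -m jog '{"linear":[[0,0,0],[0,0,0],[0,0,0],[0,0,0],[0,0,0],[0,0,0]],"turn":[0,0,0,0,0,0]}' 0 60; python3 - <<'E'
from h import *
st()
E
```

```text
t: 2.65
tcp_pos: [0.6929, 0.0119, 0.1893]
tool_rot: [-0.043, 0.999, -0.0, 0.001]
force: [0.3, -0.6, -0.4]
finger_gap: 0.997
gripper_force: 0.0
t: 3.4
tcp_pos: [0.6926, 0.0119, 0.1887]
tool_rot: [-0.043, 0.999, -0.0, 0.001]
force: [-0.5, -0.5, 5.9]
finger_gap: 0.603
gripper_force: 64.8
t 3.4 tcp [0.6926 0.0119 0.1887] rot [-0.996 -0.086 -0.001 -0.086  0.996 -0.     0.001 -0.    -1.   ] F [-0.5 -0.5  5.9] gap 0.603 gf 64.8
```

```bash
python3 -m jog '{"linear":[[0,0,30],[0,0,40],[0,0,40],[-28.6,30.5,0],[-28.6,30.5,0],[-28.6,30.5,0],[-28.6,30.5,0],[-28.6,30.5,0],[-28.6,30.5,0],[0,0,0],[0,0,0],[0,0,0]],"turn":[0,0,0,-0.12,-0.12,-0.12,-0.12,-0.12,-0.12,0,0,0]}' ; python3 - <<'E'
from h import *
st();save('top','top1');save('wrist','w2');st()
im=cv2.imread('pics/top1.png');cv2.imwrite('pics/t1c.png',np.hstack([cv2.resize(im[170:300,190:370],(720,520)) ]))
E
```

```text
t: 4.9
tcp_pos: [0.5215, 0.1943, 0.2975]
tool_rot: [-0.011, 1.0, -0.0, 0.0]
force: [-0.3, 0.3, -3.0]
finger_gap: 0.6
gripper_force: 64.0
t 4.9 tcp [0.5215 0.1943 0.2975] rot [-1.    -0.022 -0.001 -0.022  1.    -0.     0.001 -0.    -1.   ] F [-0.3  0.3 -3. ] gap 0.6 gf 64.0
t 5.0 tcp [0.5214 0.1942 0.2976] rot [-1.    -0.022 -0.    -0.022  1.    -0.     0.    -0.    -1.   ] F [-0.2  0.7 -3.2] gap 0.599 gf 64.0
```

View pics/w2.png

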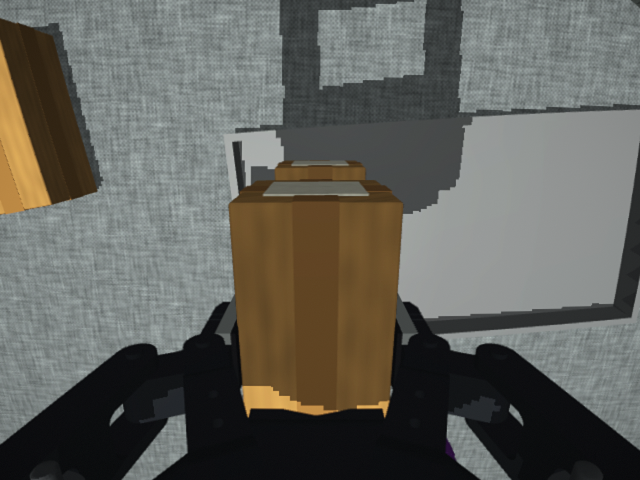

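The held carton's near top edge runs (230,203) to (402,202), and the base carton's near end pokes out above it between x=275 and 365 at row ~165. I'll compare with projection.

```bash
python3 - <<'E'
from h import *
np.set_printoptions(suppress=True,precision=1)
def cor(x,y,yaw,z):
    c,s=np.cos(np.radians(yaw)),np.sin(np.radians(yaw))
    return [[x+c*a-s*b,y+s*a+c*b,z] for a,b in((-.055,-.026),(-.055,.026))]
zc=.026+.2975-.1887
print('base',w2px('wrist',cor(.5206,.1948,1.33,.057)+cor(.5206,.1948,1.33,.005)))
print('held top',w2px('wrist',cor(.5214,.1945,1.33,zc+.026)),'held bot',w2px('wrist',cor(.5214,.1945,1.33,zc-.026)))
im=cv2.imread('pics/w2.png');cv2.imwrite('pics/w2c.png',cv2.resize(im[110:260,210:420],(756,540),interpolation=2))
E
```

```text
base [[269.2 163.9]
 [361.3 163.6]
 [278.3 157.6]
 [352.5 157.4]]
held top [[224.5 196.5]
 [402.5 196. ]] held bot [[253.6 175.9]
 [375.  175.5]]
```

View pics/w2c.png

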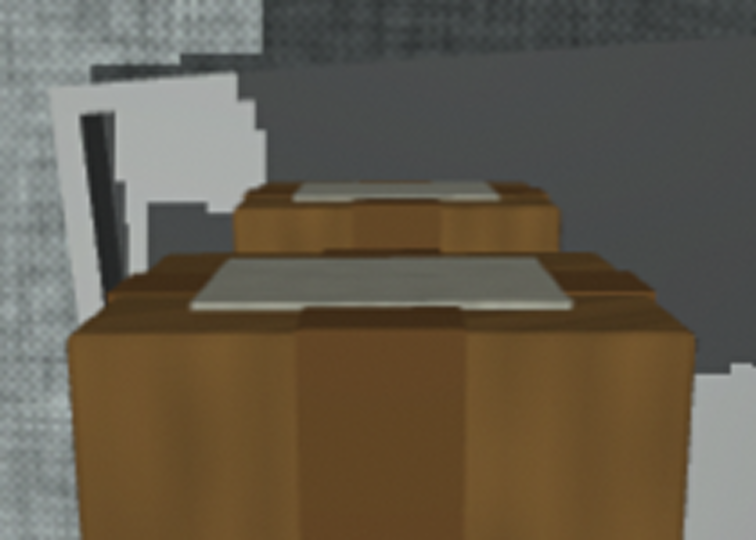

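Base sits about 2 mm to +y relative to the held carton. I'll shift and lower.

```bash
python3 -m jog '{"linear":[[-1,2.5,-20],[0,0,-15],[0,0,-10],[0,0,-5],[0,0,0],[0,0,0]],"turn":[0,0,0,0,0,0]}' ; python3 -m jog '{"linear":[[0,0,-1],[0,0,0],[0,0,0]],"turn":[0,0,0]}'; python3 -m jog '{"linear":[[0,0,0],[0,0,0],[0,0,0],[0,0,0]],"turn":[0,0,0,0]}' 0.75;  python3 -m jog '{"linear":[[0,0,15],[0,0,30],[0,0,30],[0,0,25],[0,0,0],[0,0,0]],"turn":[0,0,0,0,0,0]}' 1; python3 - <<'E'
from h import *
st();save('top','top2');c=get_calibration('wrist');im=save('wrist','w3');st()
cv2.imwrite('pics/w3c.png',cv2.resize(im[60:360,120:520,::-1],(800,600),interpolation=2))
E
```

```text
t: 5.75
tcp_pos: [0.5199, 0.1975, 0.2481]
tool_rot: [-0.011, 1.0, 0.0, 0.0]
force: [0.2, 0.6, -2.6]
finger_gap: 0.604
gripper_force: 64.1
t: 6.12
tcp_pos: [0.5197, 0.1975, 0.2469]
tool_rot: [-0.011, 1.0, 0.0, 0.0]
force: [0.7, 0.2, -2.5]
finger_gap: 0.603
gripper_force: 64.1
t: 6.62
tcp_pos: [0.5197, 0.1975, 0.2468]
tool_rot: [-0.011, 1.0, 0.0, 0.0]
force: [0.5, -0.3, -0.6]
finger_gap: 0.752
gripper_force: 0.0
t: 7.38
tcp_pos: [0.5193, 0.1974, 0.3466]
tool_rot: [-0.011, 1.0, -0.0, -0.0]
force: [-0.6, 0.3, -0.3]
finger_gap: 0.999
gripper_force: 0.0
t 7.38 tcp [0.5193 0.1974 0.3466] rot [-1.    -0.023  0.001 -0.023  1.    -0.    -0.001 -0.    -1.   ] F [-0.6  0.3 -0.3] gap 0.999 gf 0.0
t 7.47 tcp [0.5192 0.1974 0.3457] rot [-1.    -0.023  0.002 -0.023  1.    -0.    -0.002 -0.    -1.   ] F [0.5 0.5 0. ] gap 1.002 gf 0.0
```

View pics/w3c.png

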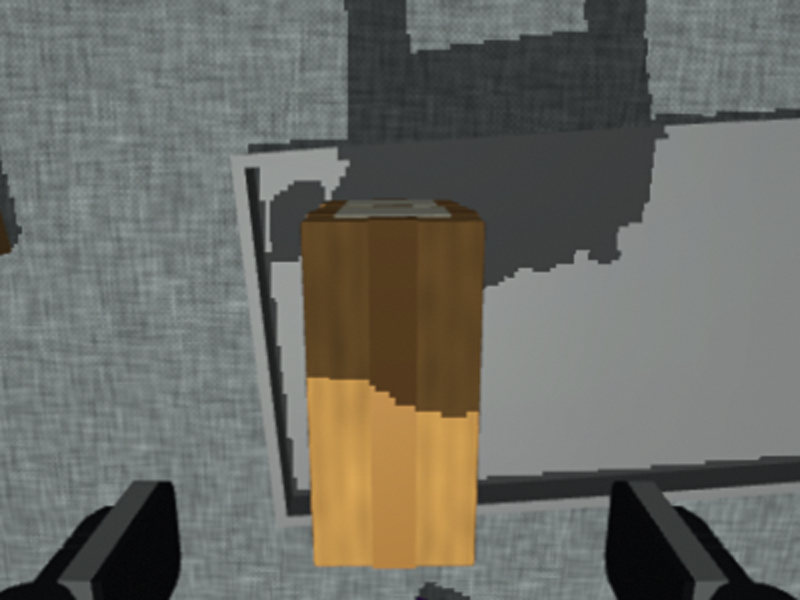

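The stacked carton hides the base completely, so it is flush. Next is the near carton; I'll check it hasn't moved.

```bash
python3 - <<'E'
from h import *
im=cv2.imread('pics/top2.png')
m=cv2.inRange(cv2.cvtColor(im,cv2.COLOR_BGR2HSV),(8,90,60),(20,255,255))
for c in cv2.findContours(m,0,2)[0]:
    if cv2.contourArea(c)>200: 
        r=cv2.minAreaRect(c);print(r,px2w('top',[r[0]],.052))
E
python3 -m jog '{"linear":[[-12,-32,0],[-13,-34,0],[-13,-34,0],[-13,-34,0],[-13,-34,0],[-13,-34,0],[0,0,-30],[0,0,0],[0,0,0],[0,0,0]],"turn":[0.35,0.35,0.35,0.35,0.35,0,0,0,0,0]}' 1; python3 - <<'E'
from h import *
st();c=get_calibration('wrist');im=save('wrist','w4')
print(w2px('wrist',[[.4425,-.0045,.052]],c))
m=cv2.inRange(cv2.cvtColor(im,cv2.COLOR_RGB2HSV),(8,90,60),(20,255,255))
for k in cv2.findContours(m,0,2)[0]:
    if cv2.contourArea(k)>1000:
        r=cv2.minAreaRect(k);w=px2w('wrist',cv2.boxPoints(r),.052,c);print(r);print(w,w.mean(0))
E
```

```text
((513.6464233398438, 304.9452819824219), (8.849308013916016, 90.45542907714844), 71.79151916503906) [[ 0.35563709 -0.42912604  0.052     ]]
((342.6889343261719, 267.836669921875), (44.03468322753906, 21.289142608642578), 80.13418579101562) [[ 0.4419208 -0.0034323  0.052    ]]
((429.6881408691406, 187.38119506835938), (16.81612777709961, 13.632009506225586), 84.2894058227539) [[ 0.65264751 -0.22608179  0.052     ]]
((473.1891784667969, 186.1351318359375), (20.056676864624023, 13.480716705322266), 80.53767395019531) [[ 0.65779138 -0.33842246  0.052     ]]
t: 8.72
tcp_pos: [0.443, -0.0042, 0.3172]
tool_rot: [-0.088, 0.996, -0.0, 0.001]
force: [0.2, 0.3, -0.4]
finger_gap: 1.001
gripper_force: 0.0
t 8.72 tcp [ 0.443  -0.0042  0.3172] rot [-0.984 -0.176 -0.001 -0.176  0.984 -0.     0.001 -0.    -1.   ] F [ 0.2  0.3 -0.4] gap 1.001 gf 0.0
[[314.23920705 243.86867324]]
((625.6549072265625, 377.6261901855469), (80.37619018554688, 38.09673309326172), 47.29060745239258)
[[0.49976857 0.21860173 0.052     ]
 [0.47473691 0.23220637 0.052     ]
 [0.52110009 0.30953598 0.052     ]
 [0.5494192  0.29571578 0.052     ]] [0.51125619 0.26401496 0.052     ]
((312.8612060546875, 238.74383544921875), (82.08489227294922, 160.70993041992188), 0.909380316734314)
[[ 0.50291986 -0.02558778  0.052     ]
 [ 0.39130345 -0.03974244  0.052     ]
 [ 0.38309758  0.01115284  0.052     ]
 [ 0.49366179  0.03238866  0.052     ]] [ 0.44274567 -0.00544718  0.052     ]
```

View pics/w4.png

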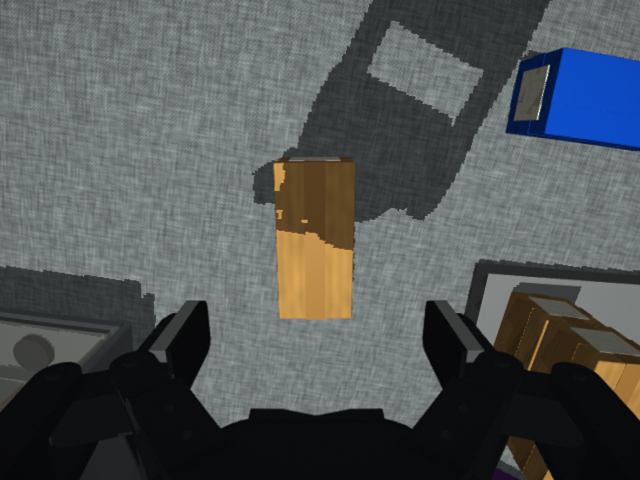

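The near carton is centred at (315,238) and aligned. I'll grip it and carry it to the column.

```bash
python3 -m jog '{"linear":[[0,0,-30],[0,0,-35],[0,0,-35],[0,0,-28],[0,0,0],[0,0,0]],"turn":[0,0,0,0,0,0]}' 1 60; python3 -m jog '{"linear":[[0,0,0],[0,0,0],[0,0,0],[0,0,0],[0,0,0],[0,0,0]],"turn":[0,0,0,0,0,0]}' 0 60; python3 -m jog '{"linear":[[0,0,40],[0,0,60],[0,0,60],[12,32,0],[13,34,0],[13,34,0],[13,34,0],[13,34,0],[13,34,0],[0,0,0],[0,0,0],[0,0,0]],"turn":[0,0,0,-0.35,-0.35,-0.35,-0.35,-0.35,0,0,0,0]}'; python3 - <<'E'
from h import *
st();c=get_calibration('wrist');im=save('wrist','w5');st()
cv2.imwrite('pics/w5c.png',cv2.resize(im[80:380,140:540,::-1],(800,600),interpolation=2))
E
```

```text
t: 9.52
tcp_pos: [0.4431, -0.0044, 0.1895]
tool_rot: [-0.088, 0.996, -0.0, 0.001]
force: [0.0, -0.2, -0.7]
finger_gap: 0.997
gripper_force: 0.0
t: 10.28
tcp_pos: [0.4429, -0.0046, 0.19]
tool_rot: [-0.088, 0.996, -0.0, 0.001]
force: [0.6, -1.1, 7.0]
finger_gap: 0.6
gripper_force: 63.1
t: 11.78
tcp_pos: [0.519, 0.1966, 0.3485]
tool_rot: [-0.011, 1.0, -0.0, -0.001]
force: [-0.2, -0.3, -2.5]
finger_gap: 0.599
gripper_force: 64.9
t 11.78 tcp [0.519  0.1966 0.3485] rot [-1.    -0.022  0.001 -0.022  1.    -0.    -0.001 -0.    -1.   ] F [-0.2 -0.3 -2.5] gap 0.599 gf 64.9
t 11.82 tcp [0.5192 0.1966 0.3486] rot [-1.    -0.022  0.001 -0.022  1.    -0.    -0.001 -0.    -1.   ] F [-0.3  0.3 -2.7] gap 0.601 gf 64.9
```

View pics/w5c.png

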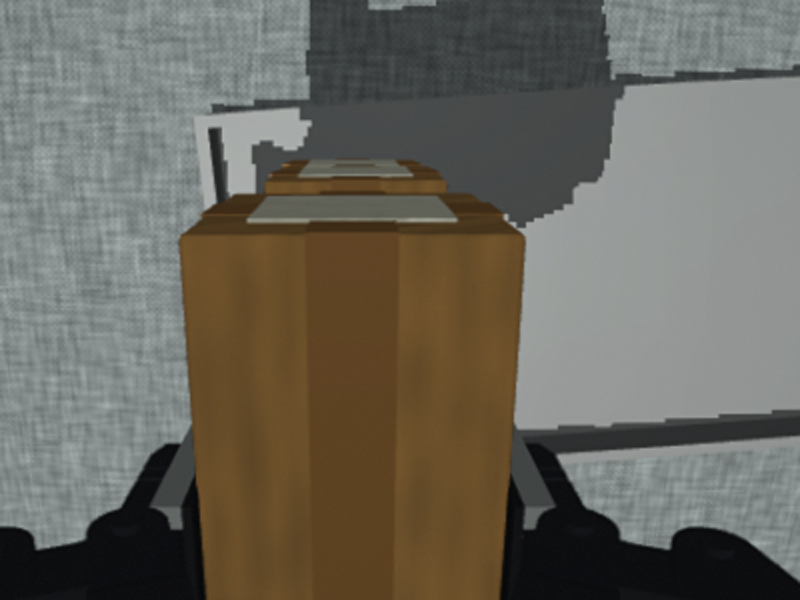

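Held carton and stacked top are aligned (centres 316 and 318 px, as the projection expects). Lowering it now.

```bash
python3 -m jog '{"linear":[[0.5,0.5,-20],[0,0,-15],[0,0,-10],[0,0,-3.5],[0,0,0],[0,0,0]],"turn":[0,0,0,0,0,0]}' ; python3 -m jog '{"linear":[[0,0,0],[0,0,0],[0,0,0],[0,0,0]],"turn":[0,0,0,0]}' 0.75;  python3 -m jog '{"linear":[[0,0,15],[0,0,30],[0,0,30],[0,0,25],[0,0,0],[0,0,0]],"turn":[0,0,0,0,0,0]}' 1; python3 - <<'E'
from h import *
st();save('scene','s2');c=get_calibration('wrist');im=save('wrist','w6');st()
print(w2px('wrist',[[.5195,.1975,.161]],c))
m=cv2.inRange(cv2.cvtColor(im,cv2.COLOR_RGB2HSV),(8,90,40),(20,255,255))
for k in cv2.findContours(m,0,2)[0]:
    if cv2.contourArea(k)>1000:
        r=cv2.minAreaRect(k);print(r)
s=cv2.imread('pics/s2.png');cv2.imwrite('pics/s2c.png',cv2.resize(s[190:370,280:480],(660,594),interpolation=2))
E
```

```text
t: 12.58
tcp_pos: [0.5204, 0.1981, 0.3007]
tool_rot: [-0.012, 1.0, 0.0, 0.001]
force: [-0.3, 0.1, -3.2]
finger_gap: 0.601
gripper_force: 65.1
t: 13.08
tcp_pos: [0.5202, 0.198, 0.3004]
tool_rot: [-0.011, 1.0, 0.0, 0.0]
force: [0.2, 0.0, 0.0]
finger_gap: 0.752
gripper_force: 0.0
t: 13.82
tcp_pos: [0.5197, 0.1979, 0.4]
tool_rot: [-0.011, 1.0, -0.0, -0.0]
force: [-0.4, 0.2, -0.1]
finger_gap: 1.001
gripper_force: 0.0
t 13.82 tcp [0.5197 0.1979 0.4   ] rot [-1.    -0.023  0.001 -0.023  1.    -0.    -0.001 -0.    -1.   ] F [-0.4  0.2 -0.1] gap 1.001 gf 0.0
t 13.93 tcp [0.5197 0.1979 0.3992] rot [-1.    -0.023  0.002 -0.023  1.    -0.    -0.002 -0.    -1.   ] F [-0.2  0.3 -0.4] gap 1.003 gf 0.0
[[313.98933651 259.05128751]]
((316.5, 248.5), (185.0, 91.0), 90.0)
```

View pics/s2c.png

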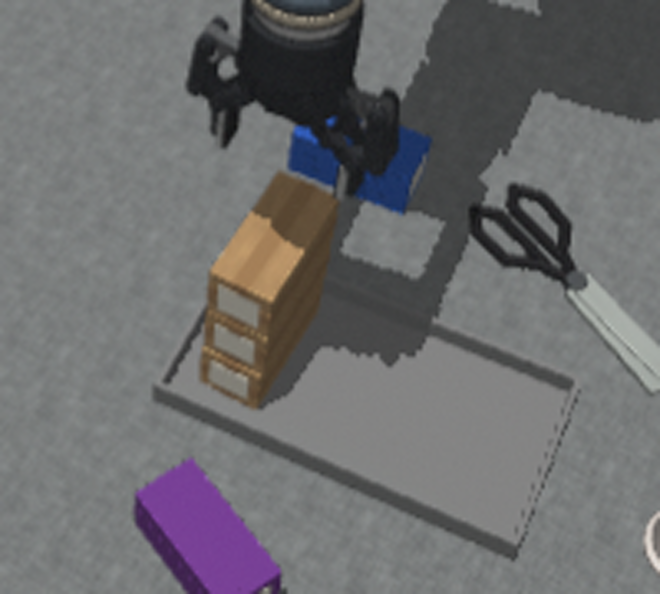

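The column is three high and flush. On to the bin: fly over with shut fingers to the gap behind the lip, around (0.608, -0.284).

```bash
python3 -m jog '{"linear":[[8,-30,10],[8,-45,0],[8,-45,0],[8,-45,0],[8,-45,0],[8,-45,0],[8,-45,0],[8,-45,0],[8,-45,0],[8,-45,0],[8,-47,0],[0,0,0]],"turn":[0.1,0.1,0.1,0.1,0.1,0,0,0,0,0,0,0]}' 0; python3 -m jog '{"linear":[[0,0,0],[0,0,-30],[0,0,0],[0,0,0]],"turn":[0,0,0,0]}'; python3 - <<'E'
from h import *
st();save('top','t3');im=save('wrist','w7')
s=cv2.imread('pics/t3.png');cv2.imwrite('pics/t3c.png',np.hstack([cv2.resize(s[110:240,385:545],(500,406),interpolation=2),cv2.resize(im[:,:,::-1],(300,225)) if 0 else cv2.copyMakeBorder(cv2.resize(im[:,:,::-1],(300,225)),0,181,0,0,0)]))
E
```

```text
t: 15.42
tcp_pos: [0.6081, -0.2878, 0.4083]
tool_rot: [-0.031, 1.0, -0.0, -0.001]
force: [0.3, 0.3, 0.4]
finger_gap: 0.001
gripper_force: 0.0
t: 15.92
tcp_pos: [0.6084, -0.2831, 0.3807]
tool_rot: [-0.034, 0.999, 0.0, 0.0]
force: [-0.2, -0.4, 0.5]
finger_gap: 0.001
gripper_force: 0.0
t 15.93 tcp [ 0.6084 -0.2831  0.3807] rot [-0.998 -0.068 -0.    -0.068  0.998  0.     0.     0.    -1.   ] F [-0.2 -0.4  0.5] gap 0.001 gf 0.0
```

View pics/t3c.png

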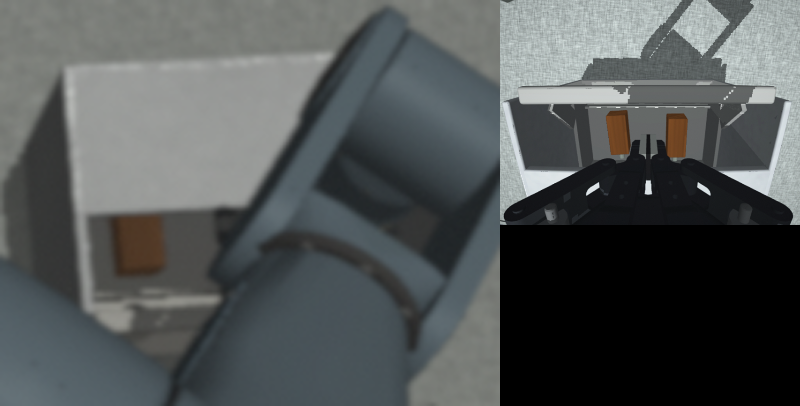

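The closed fingertips sit between the lip (row ~95 in the small view) and the board, and both feet lie with their studs toward the back. Going down behind the lip, then pulling forward.

```bash
python3 -m jog '{"linear":[[0,0,-30],[0,0,-32],[0,0,0],[-10,-0.7,0],[-10,-0.7,0],[-10,-0.7,0],[-10,-0.7,0],[-10,-0.7,0],[0,0,0]],"turn":[0,0,0,0,0,0,0,0,0]}'; python3 -m jog '{"linear":[[-10,-0.7,-2],[-10,-0.7,-3],[-10,-0.7,-3],[-10,-0.7,-3],[-10,-0.7,-3],[0,0,0]],"turn":[0,0,0,0,0,0]}';python3 - <<'E'
from h import *
st()
E
```

```text
t: 17.15
tcp_pos: [0.5586, -0.2879, 0.3197]
tool_rot: [-0.033, 0.999, -0.001, 0.003]
force: [3.8, 0.4, -2.5]
finger_gap: -0.001
gripper_force: 2.0
t: 17.9
tcp_pos: [0.5085, -0.2917, 0.3056]
tool_rot: [-0.033, 0.999, -0.001, 0.002]
force: [4.5, -1.0, -0.4]
finger_gap: -0.001
gripper_force: 1.6
t 17.9 tcp [ 0.5085 -0.2917  0.3056] rot [-0.998 -0.066 -0.004 -0.066  0.998 -0.003  0.004 -0.003 -1.   ] F [ 4.5 -1.  -0.4] gap -0.001 gf 1.6
```

```bash
python3 -m jog '{"linear":[[-8,-0.5,-2],[-8,-0.5,-2],[-5,-0.3,0],[0,0,0]],"turn":[0,0,0,0]}'; python3 -m jog '{"linear":[[-4,-0.3,0],[-4,-0.3,0],[0,0,0]],"turn":[0,0,0]}'; python3 -m jog '{"linear":[[-3,-0.2,0],[-2,-0.2,0],[0,0,0]],"turn":[0,0,0]}'
```

```text
t: 18.4
tcp_pos: [0.4877, -0.2929, 0.3013]
tool_rot: [-0.033, 0.999, -0.001, 0.001]
force: [4.4, -0.2, 1.4]
finger_gap: -0.001
gripper_force: 2.1
t: 18.77
tcp_pos: [0.4807, -0.2933, 0.3015]
tool_rot: [-0.033, 0.999, -0.001, 0.003]
force: [7.9, 1.9, 0.9]
finger_gap: -0.005
gripper_force: 3.4
t: 19.15
tcp_pos: [0.4782, -0.2938, 0.3026]
tool_rot: [-0.032, 0.999, -0.003, 0.007]
force: [16.1, 4.0, 2.7]
finger_gap: 0.002
gripper_force: 6.8
```

The force jumped to 16 N, so the bin is at its stop. Backing off, rising and looking.

```bash
python3 -m jog '{"linear":[[10,0.7,0],[15,1,10],[0,0,40],[15,1,45],[20,1,25],[10,1,0],[0,0,0],[0,0,0]],"turn":[0,0,0,0,0,0,0,0]}' 0.7; python3 - <<'E'
from h import *
st();c=get_calibration('wrist');im=save('wrist','w8')
json.dump({k:np.array(v).tolist() for k,v in c.items()},open('w8.json','w'))
E
```

```text
t: 20.15
tcp_pos: [0.5431, -0.2883, 0.4179]
tool_rot: [-0.033, 0.999, 0.002, -0.002]
force: [-0.3, -0.4, -0.5]
finger_gap: 0.699
gripper_force: 0.0
t 20.15 tcp [ 0.5431 -0.2883  0.4179] rot [-0.998 -0.066  0.005 -0.066  0.998  0.003 -0.005  0.003 -1.   ] F [-0.3 -0.4 -0.5] gap 0.699 gf 0.0
```

View pics/w8.png

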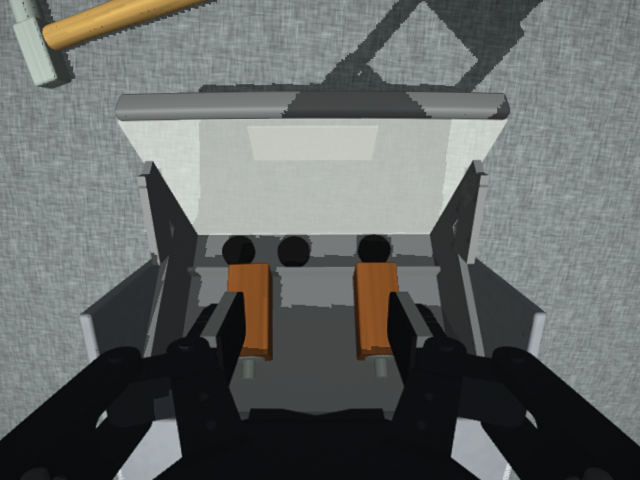

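The bin is fully forward. Feet tops have front edges at (229–270,264) and (357–396,264), resting at the divider, with studs at the back (248,368) and (381,367).

```bash
python3 - <<'E'
from h import *
np.set_printoptions(suppress=True,precision=4)
c=json.load(open('w8.json')); c['world_to_cam']=np.array(c['world_to_cam'])
th=.75;ex=np.array([.998,.066]);ey=np.array([-.066,.998]);p=np.array([.568,-.2874])
def b(x,y,z):
    X=x*np.cos(th)-z*np.sin(th);Z=x*np.sin(th)+z*np.cos(th);return [*(p+ex*X+ey*y),Z+.015]
print('lip ends',w2px(0,[b(-3,-128,175) for _ in [0]] and [b(-.003,-.128,.175),b(-.003,.128,.175)],c),w2px(0,[b(.052,-.12,.02),b(.052,.12,.02)],c))
for pts in([(229,264),(270,264)],[(357,264),(396,264)]):
    w=px2w(0,pts,b(.052,0,.042)[2],c); d=w[:,:2]-p; print(w,'bin XY',d@ex,d@ey)
for pts in([(240,360),(270,360)],[(363,358),(397,358)]):
    w=px2w(0,pts,b(.132,0,.042)[2],c); d=w[:,:2]-p; print('back XY',d@ex,d@ey)
print(b(.132,0,.042))
E
```

```text
lip ends [[113.7399  98.9681]
 [509.5674  98.5919]] [[185.9265 269.3859]
 [439.816  268.951 ]]
[[ 0.586  -0.361   0.0812]
 [ 0.5836 -0.3245  0.0812]] bin XY [0.0131 0.0131] [-0.0746 -0.038 ]
[[ 0.5787 -0.2474  0.0812]
 [ 0.5765 -0.2126  0.0812]] bin XY [0.0133 0.0134] [0.0393 0.0741]
back XY [0.0748 0.0747] [-0.0581 -0.0341]
back XY [0.073  0.0734] [0.04   0.0673]
[np.float64(0.6358181945648236), np.float64(-0.28291502921715594), np.float64(0.13570724881578058)]
```

The bin model matches the picture (lip ends within about 1 px). Grasping the +y foot at about (0.595, -0.229), TCP z 0.245, keeping the gripper body clear of the board.

```bash
python3 -m jog '{"linear":[[26,30,0],[26,29.5,0],[0,0,-35],[0,0,-35],[0,0,-35],[0,0,0],[0,0,-25],[0,0,-25],[0,0,-18],[0,0,0],[0,0,0]],"turn":[0,0,0,0,0,0,0,0,0,0,0]}' 0.7 50; python3 -m jog '{"linear":[[0,0,0],[0,0,0],[0,0,0],[0,0,0],[0,0,0]],"turn":[0,0,0,0,0]}' 0 50;python3 - <<'E'
from h import *
st()
E
```

```text
t: 21.58
tcp_pos: [0.5965, -0.2295, 0.2482]
tool_rot: [-0.033, 0.999, -0.0, 0.001]
force: [-0.1, -0.6, -0.3]
finger_gap: 0.7
gripper_force: 0.0
t: 22.2
tcp_pos: [0.5965, -0.2292, 0.2484]
tool_rot: [-0.033, 0.999, -0.0, 0.001]
force: [-0.7, -0.2, 6.2]
finger_gap: 0.408
gripper_force: 50.4
t 22.2 tcp [ 0.5965 -0.2292  0.2484] rot [-0.998 -0.067 -0.002 -0.067  0.998 -0.001  0.002 -0.001 -1.   ] F [-0.7 -0.2  6.2] gap 0.408 gf 50.4
```

```bash
python3 -m jog '{"linear":[[0,0,15],[-20,-1.3,25],[-40,-2.6,40],[0,0,50],[0,0,40],[0,0,0]],"turn":[0,0,0,0,0,0]}'; python3 -m jog '{"linear":[[-5,35,0],[-7,52,0],[-7,52,0],[-7,52,0],[-7,52,0],[-7,52,0],[-7,52,0],[-7,52,0],[-7,52,0],[-7,52,0],[-7,52,0],[-7,52,0]],"turn":[0,0,0,0,0,0,0,0,0,0,0,0]}'; python3 -m jog '{"linear":[[0,0,0],[0,0,0],[0,0,0]],"turn":[0,0,0]}'; python3 - <<'E'
from h import *
st();im=save('wrist','w9');save('scene','s9');s=cv2.imread('pics/s9.png')
cv2.imwrite('pics/w9c.png',np.hstack([cv2.resize(im[:,:,::-1],(400,300)),cv2.resize(s[150:390,280:600],(400,300))]))
E
```

```text
t: 22.95
tcp_pos: [0.5366, -0.2333, 0.4215]
tool_rot: [-0.033, 0.999, -0.003, 0.003]
force: [0.0, 0.1, -1.7]
finger_gap: 0.411
gripper_force: 50.0
t: 24.45
tcp_pos: [0.4531, 0.3755, 0.4157]
tool_rot: [-0.033, 0.999, -0.001, -0.001]
force: [0.4, 0.1, -1.3]
finger_gap: 0.414
gripper_force: 50.1
t: 24.82
tcp_pos: [0.4543, 0.3727, 0.4166]
tool_rot: [-0.033, 0.999, -0.001, -0.001]
force: [-0.6, 0.3, 0.3]
finger_gap: 0.409
gripper_force: 50.2
t 24.82 tcp [0.4543 0.3727 0.4166] rot [-0.998 -0.065  0.002 -0.065  0.998 -0.001 -0.002 -0.001 -1.   ] F [-0.6  0.3  0.3] gap 0.409 gf 50.2
```

View pics/w9c.png

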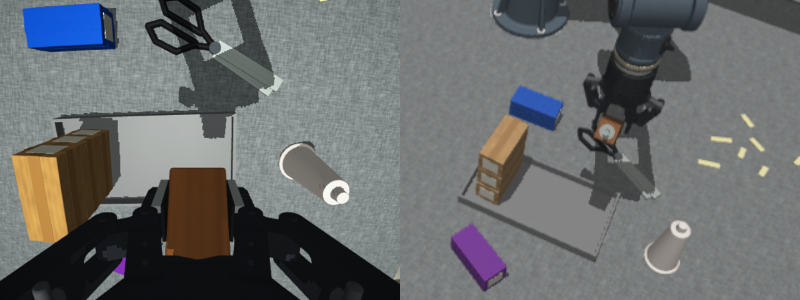

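The foot is held tilted over the tray's free end, clear of the cone. Lowering until the corner is just above the floor.

```bash
python3 -m jog '{"linear":[[0,0,-40],[0,0,-45],[0,0,-45],[0,0,-40],[0,0,-25],[0,0,-15],[0,0,0],[0,0,-4],[0,0,0]],"turn":[0,0,0,0,0,0,0,0,0]}';  python3 - <<'E'
from h import *
st();im=save('wrist','w10');save('scene','s10');s=cv2.imread('pics/s10.png')
cv2.imwrite('pics/w10c.png',np.hstack([cv2.resize(im[:,:,::-1],(400,300)),cv2.resize(s[220:370,400:600],(400,300))]))
E
python3 -m jog '{"linear":[[0,0,0],[0,0,0],[0,0,0],[0,0,0],[0,0,0]],"turn":[0,0,0,0,0]}' 0.6
```

```text
t: 26.05
tcp_pos: [0.4544, 0.3741, 0.2041]
tool_rot: [-0.033, 0.999, 0.0, 0.001]
force: [0.1, -0.3, -0.9]
finger_gap: 0.414
gripper_force: 50.2
t 26.05 tcp [0.4544 0.3741 0.2041] rot [-0.998 -0.066 -0.001 -0.066  0.998  0.001  0.001  0.001 -1.   ] F [ 0.1 -0.3 -0.9] gap 0.414 gf 50.2
t: 26.78
tcp_pos: [0.4542, 0.374, 0.2032]
tool_rot: [-0.033, 0.999, 0.0, -0.0]
force: [0.7, -0.4, 0.1]
finger_gap: 0.599
gripper_force: 0.0
```

The viewing budget is used up, so from here I check with image code. Rise and measure the foot.

```bash
cat >> h.py <<'E'
def feet(im,cam,c,z=.041):
    h=cv2.cvtColor(im,cv2.COLOR_RGB2HSV); m=cv2.inRange(h,(5,150,40),(16,255,190))
    for k in cv2.findContours(cv2.morphologyEx(m,cv2.MORPH_OPEN,np.ones((3,3))),0,2)[0]:
        if cv2.contourArea(k)>80:
            r=cv2.minAreaRect(k);w=px2w(cam,cv2.boxPoints(r),z,c);e=np.linalg.norm(np.diff(w[:3],axis=0),axis=1)*1000
            print(cam,np.round(r[0]),np.round(r[1]),'w',np.round(w.mean(0),3),'edges',np.round(e),'hsv',cv2.mean(h,m)[:3])
E
python3 -m jog '{"linear":[[0,0,15],[0,0,40],[0,0,50],[0,0,50],[0,-30,50],[0,-30,0],[0,0,0],[0,0,0]],"turn":[0,0,0,0,0,0,0,0]}'; python3 - <<'E'
from h import *
st();c=get_calibration('wrist');im=save('wrist','w11');feet(im,'wrist',c)
im=save('top','t11');feet(im,'top',get_calibration('top'))
E
```

```text
t: 27.78
tcp_pos: [0.454, 0.3142, 0.4085]
tool_rot: [-0.033, 0.999, 0.0, 0.0]
force: [0.3, -0.1, -0.2]
finger_gap: 0.603
gripper_force: 0.0
t 27.77 tcp [0.454  0.3142 0.4085] rot [-0.998 -0.066 -0.    -0.066  0.998  0.001  0.     0.001 -1.   ] F [ 0.3 -0.1 -0.2] gap 0.603 gf 0.0
wrist [186. 263.] [20.  7.] w [0.513 0.19  0.041] edges [ 7. 21.] hsv (14.297129090544068, 174.81389279261194, 108.11082112025697)
wrist [376. 255.] [39. 83.] w [0.493 0.377 0.041] edges [85. 37.] hsv (14.297129090544068, 174.81389279261194, 108.11082112025697)
```

The foot lies flat at (0.493, 0.377), with a measured footprint of 85×37 mm. Now the second foot.

```bash
python3 -m jog '{"linear":[[7.5,-42,10],[7.5,-52,0],[7.5,-52,0],[7.5,-52,0],[7.5,-52,0],[7.5,-52,0],[7.5,-52,0],[7.5,-52,0],[7.5,-52,0],[7.5,-52,0],[7.5,-52,0],[7.5,-42,0]],"turn":[0,0,0,0,0,0,0,0,0,0,0,0]}' 0.7;  python3 -m jog '{"linear":[[0,0,0],[0,0,0],[0,0,0]],"turn":[0,0,0]}'; python3 - <<'E'
from h import *
st();c=get_calibration('wrist');im=save('wrist','w12');feet(im,'wrist',c,.105)
im=save('top','t12');feet(im,'top',get_calibration('top'))
E
```

```text
t: 29.38
tcp_pos: [0.5449, -0.2918, 0.4173]
tool_rot: [-0.033, 0.999, 0.0, -0.0]
force: [0.5, 1.2, 0.1]
finger_gap: 0.702
gripper_force: 0.0
t: 29.75
tcp_pos: [0.5443, -0.2884, 0.4179]
tool_rot: [-0.034, 0.999, 0.001, -0.0]
force: [0.3, 0.2, -0.7]
finger_gap: 0.699
gripper_force: 0.0
t 29.75 tcp [ 0.5443 -0.2884  0.4179] rot [-0.998 -0.068  0.001 -0.068  0.998  0.001 -0.001  0.001 -1.   ] F [ 0.3  0.2 -0.7] gap 0.699 gf 0.0
wrist [250. 309.] [96. 44.] w [ 0.621 -0.339  0.105] edges [36. 91.] hsv (13.126765083440308, 183.84435173299102, 116.34788189987162)
```

```bash
python3 -m jog '{"linear":[[29,-26.5,0],[29,-26.5,0],[0,0,-35],[0,0,-35],[0,0,-35],[0,0,0],[0,0,-25],[0,0,-25],[0,0,-16],[0,0,0],[0,0,0]],"turn":[0,0,0,0,0,0,0,0,0,0,0]}' 0.7 50; python3 -m jog '{"linear":[[0,0,0],[0,0,0],[0,0,0],[0,0,0],[0,0,0]],"turn":[0,0,0,0,0]}' 0 50
```

```text
t: 31.22
tcp_pos: [0.6024, -0.3426, 0.2481]
tool_rot: [-0.033, 0.999, 0.0, 0.0]
force: [-0.2, 3.2, -0.3]
finger_gap: 0.696
gripper_force: 0.0
t: 31.85
tcp_pos: [0.6027, -0.3436, 0.2487]
tool_rot: [-0.033, 0.999, -0.001, 0.001]
force: [0.6, 0.5, 5.9]
finger_gap: 0.41
gripper_force: 50.5
```

```bash
python3 -m jog '{"linear":[[0,0,15],[-20,-1.3,25],[-40,-2.6,40],[0,0,50],[0,0,40],[-5,40,0],[0,0,0]],"turn":[0,0,0,0,0,0,0]}'; python3 -m jog '{"linear":[[-6,40,0],[-6.5,52,0],[-6.5,52,0],[-6.5,52,0],[-6.5,52,0],[-6.5,52,0],[-6.5,52,0],[-6.5,52,0],[-6.5,52,0],[-6.5,52,0],[-6.5,52,0],[-6.5,52,0]],"turn":[0,0,0,0,0,0,0,0,0,0,0,0]}'; python3 -m jog '{"linear":[[0,0,0],[0,0,0],[0,0,0]],"turn":[0,0,0]}'; python3 - <<'E'
from h import *
st();c=get_calibration('wrist');im=save('wrist','w13');feet(im,'wrist',c,.3)
E
```

```text
t: 32.72
tcp_pos: [0.5363, -0.3043, 0.418]
tool_rot: [-0.034, 0.999, 0.001, -0.001]
force: [-0.6, -0.1, -1.1]
finger_gap: 0.409
gripper_force: 50.2
t: 34.22
tcp_pos: [0.4596, 0.3065, 0.4171]
tool_rot: [-0.033, 0.999, -0.0, -0.0]
force: [0.7, 0.4, -0.8]
finger_gap: 0.411
gripper_force: 50.3
t: 34.6
tcp_pos: [0.46, 0.3038, 0.4171]
tool_rot: [-0.032, 0.999, -0.0, -0.0]
force: [-0.2, 0.2, -1.7]
finger_gap: 0.411
gripper_force: 50.5
t 34.6 tcp [0.46   0.3038 0.4171] rot [-0.998 -0.065  0.001 -0.065  0.998 -0.001 -0.001 -0.001 -1.   ] F [-0.2  0.2 -1.7] gap 0.411 gf 50.5
wrist [208. 317.] [55.  6.] w [0.436 0.275 0.3  ] edges [ 2. 16.] hsv (13.33139212423738, 179.1075429839157, 88.22800887409872)
wrist [316. 344.] [141. 100.] w [0.443 0.304 0.3  ] edges [25. 44.] hsv (13.33139212423738, 179.1075429839157, 88.22800887409872)
wrist [204. 261.] [54. 15.] w [0.42  0.274 0.3  ] edges [ 4. 14.] hsv (13.33139212423738, 179.1075429839157, 88.22800887409872)
wrist [386. 248.] [39. 81.] w [0.414 0.319 0.3  ] edges [21.  9.] hsv (13.33139212423738, 179.1075429839157, 88.22800887409872)
```

```bash
python3 -m jog '{"linear":[[0,0,-40],[0,0,-45],[0,0,-45],[0,0,-40],[0,0,-25],[0,0,-15],[0,0,0],[0,0,-3],[0,0,0]],"turn":[0,0,0,0,0,0,0,0,0]}'; python3 -m jog '{"linear":[[0,0,0],[0,0,0],[0,0,0],[0,0,0],[0,0,0]],"turn":[0,0,0,0,0]}' 0.6; python3 -m jog '{"linear":[[0,0,15],[0,0,40],[0,0,50],[0,0,50],[-10,0,50],[-10,0,0],[0,0,0],[0,0,0]],"turn":[0,0,0,0,0,0,0,0]}'; python3 - <<'E'
from h import *
st();c=get_calibration('wrist');im=save('wrist','w14');feet(im,'wrist',c)
E
```

```text
t: 35.78
tcp_pos: [0.46, 0.3052, 0.2051]
tool_rot: [-0.033, 0.999, 0.0, 0.001]
force: [-0.2, -0.2, -1.3]
finger_gap: 0.408
gripper_force: 50.5
t: 36.4
tcp_pos: [0.4596, 0.3051, 0.2042]
tool_rot: [-0.033, 0.999, 0.0, -0.0]
force: [0.3, -0.2, -0.6]
finger_gap: 0.599
gripper_force: 0.0
t: 37.4
tcp_pos: [0.4393, 0.3049, 0.4081]
tool_rot: [-0.033, 0.999, -0.0, -0.001]
force: [-0.2, -0.0, -0.0]
finger_gap: 0.601
gripper_force: 0.0
t 37.4 tcp [0.4393 0.3049 0.4081] rot [-0.998 -0.067  0.002 -0.067  0.998 -0.001 -0.002 -0.001 -1.   ] F [-0.2 -0.  -0. ] gap 0.601 gf 0.0
wrist [198. 296.] [59. 14.] w [0.532 0.193 0.041] edges [14. 65.] hsv (13.892052698682532, 179.12282192945176, 125.98087547811305)
wrist [217. 274.] [56. 11.] w [0.507 0.212 0.041] edges [10. 59.] hsv (13.892052698682532, 179.12282192945176, 125.98087547811305)
wrist [316. 272.] [81. 35.] w [0.5   0.309 0.041] edges [33. 85.] hsv (13.892052698682532, 179.12282192945176, 125.98087547811305)
wrist [229. 249.] [36.  8.] w [0.48  0.223 0.041] edges [ 8. 36.] hsv (13.892052698682532, 179.12282192945176, 125.98087547811305)
wrist [384. 270.] [39. 83.] w [0.493 0.376 0.041] edges [87. 38.] hsv (13.892052698682532, 179.12282192945176, 125.98087547811305)
```

Both feet lie flat in the tray, at (0.493,0.376) and (0.500,0.309). Now to shut the bin from in front of the lip.

```bash
python3 -m jog '{"linear":[[0,-40,0],[0,-51,0],[0,-51,0],[0,-51,0],[0,-51,0],[0,-51,0],[0,-51,0],[0,-51,0],[-5,-51,0],[-7,-51,0],[-7,-51,0],[-7,-53,0]],"turn":[0,0,0,0,0,0,0,0,0,0,0,0]}' 0 40; python3 -m jog '{"linear":[[0,0,0],[0,0,-40],[0,0,-40],[0,0,-43],[0,0,0],[0,0,0]],"turn":[0,0,0,0,0,0]}'
```

```text
t: 38.95
tcp_pos: [0.4132, -0.2999, 0.4079]
tool_rot: [-0.033, 0.999, 0.001, -0.001]
force: [1.5, -0.2, 1.1]
finger_gap: -0.001
gripper_force: 0.0
t: 39.7
tcp_pos: [0.4141, -0.2978, 0.2868]
tool_rot: [-0.034, 0.999, -0.0, 0.0]
force: [0.4, 0.2, -0.5]
finger_gap: 0.002
gripper_force: 0.0
```

```bash
python3 -m jog '{"linear":[[10,0.6,0],[10,0.7,0],[10,0.7,6],[10,0.7,6],[10,0.7,6],[10,0.7,6],[10,0.7,5],[10,0.7,4],[10,0.7,2],[0,0,0]],"turn":[0,0,0,0,0,0,0,0,0,0]}'; python3 -m jog '{"linear":[[10,0.7,1],[10,0.7,0],[8,0.6,0],[0,0,0]],"turn":[0,0,0,0]}'
```

```text
t: 40.95
tcp_pos: [0.505, -0.2918, 0.3212]
tool_rot: [-0.034, 0.999, -0.001, 0.001]
force: [-0.2, 0.1, 0.6]
finger_gap: -0.001
gripper_force: 0.0
t: 41.45
tcp_pos: [0.5331, -0.2898, 0.323]
tool_rot: [-0.033, 0.999, -0.001, 0.002]
force: [0.6, 0.4, 3.2]
finger_gap: 0.003
gripper_force: 0.0
```

The push force is lower than expected. I'll rise to the same pose as the earlier "shut" wrist picture (w7) and compare images.

```bash
python3 -m jog '{"linear":[[0,0,28],[0,0,30],[25,2,0],[25,2,0],[25,2.5,0],[0,0,0],[0,0,0],[0,0,0]],"turn":[0,0,0,0,0,0,0,0]}'; python3 - <<'E'
from h import *
st();im=save('wrist','w15');a=cv2.imread('pics/w7.png');b=im[:,:,::-1]
print(np.abs(a.astype(int)-b).mean(2).reshape(12,40,16,40).mean((1,3)).round().astype(int))
c=get_calibration('wrist')
ex=np.array([.998,.066]);ey=np.array([-.066,.998]);p=np.array([.568,-.2874])
g=cv2.cvtColor(im,cv2.COLOR_RGB2GRAY)
for th in(0,.1,.2,.3,.4,.5,.6,.75):
    P=[]
    for x,y,z in((-.003,-.128,.175),(-.003,.128,.175),(.006,.05,.175),(-.012,.05,.175)):
        X=x*np.cos(th)-z*np.sin(th);Z=x*np.sin(th)+z*np.cos(th);P.append([*(p+ex*X+ey*y),Z+.015])
    print(th,np.round(w2px(0,P,c)).ravel())
for col in(250,450): print(col,g[0:340:5,col])
E
```

```text
t: 42.45
tcp_pos: [0.6059, -0.2833, 0.38]
tool_rot: [-0.033, 0.999, 0.0, -0.0]
force: [0.0, -0.4, 0.1]
finger_gap: 0.003
gripper_force: 0.0
t 42.45 tcp [ 0.6059 -0.2833  0.38  ] rot [-0.998 -0.066  0.001 -0.066  0.998  0.001 -0.001  0.001 -1.   ] F [ 0.  -0.4  0.1] gap 0.003 gf 0.0
[[18 11 11 10 12 11 12 10 11 10 12 13  5 10  9  9]
 [11 11 10 10 10 11  9  9 11 12  9  9 10  9  9  9]
 [10 10 10 10 12 25 26 19 10  7 13 16  9  9  9  8]
 [11 10 11 10 15 15 14 10  6  6  6 17 11  9  9  9]
 [11 23 25 35 54 50 28 17 15 15 18 14 43 54 23  9]
 [27 51 71 79 70 81 66 58 96 62 87 33 27 56 35 16]
 [19  1  3  7  7 13 39  2  9 40  2  8 12  1  3  8]
 [20  3  1  5 13  8 39  1  9 37  5  9  1  2  5  8]
 [11 14  3  3 17  3 13  1  2 17  5 11  2  4  7  8]
 [ 9 27 29 28  2  1  1  1  1  1  1  6 25 24 16  8]
 [ 8  5  1  1  1  2  1  1  1  1  1  1  1  1  7  7]
 [ 7  1  5  1  2  1  1  1  1  1  1  1  1  1  1  5]]
0 [ 32. 209. 589. 208. 421. 227. 424. 187.]
0.1 [ 27. 170. 595. 169. 424. 188. 426. 146.]
0.2 [ 24. 131. 597. 130. 426. 147. 426. 105.]
0.3 [ 25.  93. 596.  91. 426. 106. 425.  66.]
0.4 [ 30.  56. 592.  55. 425.  67. 423.  31.]
0.5 [ 37.  24. 585.  23. 423.  32. 419.  -0.]
0.6 [ 46.  -3. 575.  -4. 419.   1. 415. -25.]
0.75 [ 63. -34. 559. -35. 413. -34. 408. -52.]
250 [202 173 174 179 155 177 185 188 187 190 205 201 183 191 195 180 194 175
 182 172 187 173 188 102  96  94  98  90  81  88  86  82  90 102 102 102
 103 103 103 100 165 169 230 227 228 120 140 144 105 106 105 104 104 104
 104 104 104 103 103 103 103 102 103 102 103 103 102 102]
450 [ 91  75 167 187 178 185 186 186 183 160 164 182 174 164 161 183 192 176
 176 177  97  94  97  97  88  94  94  90  90  90  97  89  90 102 102 103
 102 102 102  92  64  66  66  66  66  66  83  62  55  56  56  55  57  57
  56  55  55  56  56  55  56  57  56  56  56  55  55  56]
```

The lip band at rows ~165–198 corresponds to about 0.07 rad. So the bin did follow, and only the last 12 mm or more remain. Going back to push until it stops.

```bash
python3 -m jog '{"linear":[[-30,-2.5,0],[-30,-2,0],[-30,-2,0],[0,0,0],[0,0,-28],[0,0,-30],[0,0,0],[10,0.7,0],[8,0.5,0],[4,0.3,0],[0,0,0]],"turn":[0,0,0,0,0,0,0,0,0,0,0]}'; python3 -m jog '{"linear":[[4,0.2,0],[3,0.2,0],[0,0,0]],"turn":[0,0,0]}'; python3 -m jog '{"linear":[[3,0.2,0],[2,0.1,0],[0,0,0]],"turn":[0,0,0]}'
```

```text
t: 43.88
tcp_pos: [0.5399, -0.2885, 0.3239]
tool_rot: [-0.033, 0.999, -0.001, 0.002]
force: [2.0, 0.4, 5.6]
finger_gap: -0.003
gripper_force: 0.0
t: 44.25
tcp_pos: [0.5464, -0.2881, 0.3243]
tool_rot: [-0.033, 0.999, -0.001, 0.002]
force: [-0.3, 1.5, 7.7]
finger_gap: -0.002
gripper_force: 0.0
t: 44.62
tcp_pos: [0.5486, -0.2881, 0.3244]
tool_rot: [-0.034, 0.999, -0.001, -0.003]
force: [-11.6, -2.4, 12.9]
finger_gap: 0.001
gripper_force: 4.5
```

```bash
python3 -m jog '{"linear":[[2,0.1,0],[0,0,0]],"turn":[0,0]}'; python3 -m jog '{"linear":[[-20,-1,0],[-20,-1,0],[0,0,28],[0,0,30],[30,2,0],[30,2.5,0],[35,2.5,0],[3,0,0],[0,0,0],[0,0,0],[0,0,0]],"turn":[0,0,0,0,0,0,0,0,0,0,0]}'; python3 - <<'E'
from h import *
st();im=save('wrist','w16');a=cv2.cvtColor(cv2.imread('pics/w7.png'),6);b=cv2.cvtColor(im,7);o=cv2.cvtColor(cv2.imread('pics/w15.png'),6)
for col in(250,450,120): print(col);print('ref',a[150:250:4,col]);print('now',b[150:250:4,col]);print('old',o[150:250:4,col])
E
```

```text
t: 44.88
tcp_pos: [0.5493, -0.2882, 0.3245]
tool_rot: [-0.034, 0.999, -0.0, -0.005]
force: [-17.4, -2.6, 16.4]
finger_gap: 0.002
gripper_force: 7.9
t: 46.25
tcp_pos: [0.6099, -0.2826, 0.3803]
tool_rot: [-0.033, 0.999, 0.0, -0.0]
force: [-0.3, -0.2, -0.6]
finger_gap: -0.002
gripper_force: 0.0
t 46.25 tcp [ 0.6099 -0.2826  0.3803] rot [-0.998 -0.066  0.001 -0.066  0.998  0.    -0.001  0.    -1.   ] F [-0.3 -0.2 -0.6] gap -0.002 gf 0.0
250
ref [ 93  96  91  86  91  93 172 178  82 100 102 183 206 205 205 206 206 191
 103  87 117 104  52  58  65]
now [ 80  85  92  90  90 123 176 175  89 100 101 101 112 201 203 202 203 169
  97 115  98 102 100 101 102]
old [ 86  85  85  97 104 102 103 103 103 104 103 105 158 168 168 230 227 227
 228 104 140 223 105 105 105]
450
ref [101  97  92  88  89  92 167 139  74  98 102 103 101 102 102 102 102  92
  65  66  66  56  57  56  58]
now [ 90  95  92  93  81 116 164 109  92  99 100 101 100  99  99  99 100  79
  65  65  65  56  56  55  55]
old [ 97  97  91  97 102 102 102 102 102 103 102  97  72  66  66  66  65  66
  66  66  83  70  57  56  57]
120
ref [187 182 195 201 201 211 199 187 134 160 195 202 202 203 202 203 203 193
  86  56  55  55  56  60 157]
now [191 185 198 190 181 202 184 176  76 172 199 200 199 199 200 199 199 177
  54  55  54  55  55  54 151]
old [188 188 186 135 188 198 199 199 200 201 201 201 176  55  56  55  55  55
  55  55  56  56  53 161  87]
```

The lip edges match the shut reference rows. Final check of the column and feet with the arm lifted clear.

```bash
python3 -m jog '{"linear":[[0,0,30],[0,0,40],[-20,0,30],[0,0,0],[0,0,0],[0,0,0]],"turn":[0,0,0,0,0,0]}' 0.5; python3 - <<'E'
from h import *
st();im=save('top','t17');feet(im,'top',get_calibration('top'))
h=cv2.cvtColor(im,cv2.COLOR_RGB2HSV);m=cv2.inRange(h,(8,90,60),(20,255,255))
for k in cv2.findContours(m,0,2)[0]:
    if cv2.contourArea(k)>200: r=cv2.minAreaRect(k);print(r,px2w('top',[r[0]],.161))
s=save('scene','s17');a=cv2.imread('pics/s2.png').astype(int);d=np.abs(a-s[:,:,::-1]).mean(2)
print('column diff',d[265:315,338:372].mean(),'cone',d[325:370,475:512].mean(),'shears',d[270:310,450:490].mean(),'hammer',d[150:182,172:252].mean())
E
```

```text
t: 47.05
tcp_pos: [0.5907, -0.2824, 0.4784]
tool_rot: [-0.033, 0.999, 0.001, -0.001]
force: [0.0, 0.1, 0.0]
finger_gap: 0.498
gripper_force: 0.0
t 47.05 tcp [ 0.5907 -0.2824  0.4784] rot [-0.998 -0.066  0.002 -0.066  0.998  0.002 -0.002  0.002 -1.   ] F [0.  0.1 0. ] gap 0.498 gf 0.0
((531.668212890625, 298.9451904296875), (8.845316886901855, 52.47483825683594), 71.96571350097656) [[ 0.36596552 -0.43011122  0.161     ]]
((193.3405303955078, 244.6732940673828), (31.181276321411133, 14.362537384033203), 87.61405944824219) [[0.47962785 0.34896775 0.161     ]]
((220.0, 242.5), (31.0, 14.0), 90.0) [[0.48564617 0.28758852 0.161     ]]
((260.4999694824219, 231.5), (50.99999237060547, 24.999996185302734), 90.0) [[0.51289971 0.19467529 0.161     ]]
column diff 0.8019607843137255 cone 0.6696696696696697 shears 0.69125 hammer 8.41015625
```

```bash
python3 -c "
from station import *
print(sign_off())"
```

```text
the job is handed in; nothing more can be done
None
```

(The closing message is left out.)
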